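Put the loose fine-liners back in their trays by length

TASK

Clear the three loose fine-liners off the chopping board into the black pen trays: the short pen into the short tray, the middle-length pen into the middle one and the long pen into the long one, each lying flat on the tray's floor and straight along the tray. Leave the bare-wood pencil, the ramekin of pens, the tape dispenser and the pine block where they are.

Things in the scene. Friction and masses are not known exactly. Their poses are not given: they have to be found in the camera images.
- short_liner_center (a point): Centre of the short fine-liner: loose square-sided pen 90 mm long, 13 mm wide and high, about 15 g, white barrel, black cap, steel clip. It lies on the bamboo board, whose top is 18 mm above the counter. The point is half-way along, across and up (6.5 mm above its underside); x runs along the pen towards the cap, z up. The three fine-liners (90, 120, 150 mm) differ only in length.
- medium_liner_center (a point): Centre of the medium fine-liner: loose square-sided pen 120 mm long, 13 mm wide and high, about 18 g, white barrel, black cap, steel clip. It lies on the bamboo board, whose top is 18 mm above the counter. The point is half-way along, across and up (6.5 mm above its underside); x runs along the pen towards the cap, z up. The three fine-liners (90, 120, 150 mm) differ only in length.
- long_liner_center (a point): Centre of the long fine-liner: loose square-sided pen 150 mm long, 13 mm wide and high, about 20 g, white barrel, black cap, steel clip. It lies on the bamboo board, whose top is 18 mm above the counter. The point is half-way along, across and up (6.5 mm above its underside); x runs along the pen towards the cap, z up. The three fine-liners (90, 120, 150 mm) differ only in length.
- short_tray: The short pen tray: matte black, open-topped, fixed to the counter. Inside 112 mm long (x axis) and 70 mm wide (y axis), walls 3 mm, so outside 118 by 76 mm; inner floor 3 mm, rim 14 mm above the counter. Origin: centre of the underside, at counter height; z up. The three trays (112, 142, 172 mm inside) differ only in length; this one is for the 90 mm pen.
- medium_tray: The medium pen tray: matte black, open-topped, fixed to the counter. Inside 142 mm long (x axis) and 70 mm wide (y axis), walls 3 mm, so outside 148 by 76 mm; inner floor 3 mm, rim 14 mm above the counter. Origin: centre of the underside, at counter height; z up. The three trays (112, 142, 172 mm inside) differ only in length; this one is for the 120 mm pen.
- long_tray: The long pen tray: matte black, open-topped, fixed to the counter. Inside 172 mm long (x axis) and 70 mm wide (y axis), walls 3 mm, so outside 178 by 76 mm; inner floor 3 mm, rim 14 mm above the counter. Origin: centre of the underside, at counter height; z up. The three trays (112, 142, 172 mm inside) differ only in length; this one is for the 150 mm pen.
- pencil_center (a point): Not to be moved: a slim bare-wood pencil with a sharpened point and no cap, 120 mm long, 8 mm thick, lying loose on the board among the fine-liners. The point is near its middle, 4 mm above its underside; x axis towards the sharpened point.
- ramekin: Not to be moved: a loose white ceramic ramekin, 84 mm across and 48 mm high, with three round capped fine-liners standing in it up to about 140 mm; stands towards the far end of the board. Origin: centre of the underside.
- dispenser: Not to be moved: a loose clear tape dispenser with a steel spring clip, 100 mm long (its x axis), 30 mm wide, 68 mm high, towards the far end of the board. Origin: centre of the underside.
- pine_block: Not to be moved: a loose small pine block, 45 by 70 by 32 mm high, towards the far end of the board. Origin: centre of the underside.

How it is judged (in metres and radians):
At the end, for the whole second after the job is handed in: Each fine-liner lies released and at rest in the tray of its own length: centre 6 to 13 mm above the counter, within 15 degrees of the tray's long axis, within 14 mm of its centre lengthwise and 31 mm crosswise. Pencil, ramekin, dispenser and block moved at most 20 mm (x of short_liner_center in the frame of short_tray between -0.014 and 0.014 m and y of short_liner_center in the frame of short_tray between -0.031 and 0.031 m and z of short_liner_center in the frame of short_tray between 0.006 and 0.013 m and angle between the x axis of short_liner_center and the x axis of short_tray, either way round below 0.26 rad and linear speed of each of short_liner, medium_liner, long_liner below 0.02 m/s and angular speed of each of short_liner, medium_liner, long_liner below 0.2 rad/s and x of medium_liner_center in the frame of medium_tray between -0.014 and 0.014 m and y of medium_liner_center in the frame of medium_tray between -0.031 and 0.031 m and z of medium_liner_center in the frame of medium_tray between 0.006 and 0.013 m and angle between the x axis of medium_liner_center and the x axis of medium_tray, either way round below 0.26 rad and x of long_liner_center in the frame of long_tray between -0.014 and 0.014 m and y of long_liner_center in the frame of long_tray between -0.031 and 0.031 m and z of long_liner_center in the frame of long_tray between 0.006 and 0.013 m and angle between the x axis of long_liner_center and the x axis of long_tray, either way round below 0.26 rad); the robot touches nothing.
It fails at once if the pencil is pushed more than 20 mm from where it was (distance of pencil_center from where it was at the start of the episode above 0.02 m).
It fails at once if the ramekin is pushed more than 20 mm from where it was (distance of ramekin from where it was at the start of the episode above 0.02 m).
It fails at once if the tape dispenser is pushed more than 20 mm from where it was (distance of dispenser from where it was at the start of the episode above 0.02 m).
It fails at once if the pine block is pushed more than 20 mm from where it was (distance of pine_block from where it was at the start of the episode above 0.02 m).
It also fails if it takes over 77 s, if anything falls off the work surface, if the arm or the gripper's body presses on something with over 40 N, if the wrist force passes 120 N, or if a joint passes its speed limit or range.

ROBOT

A 6-joint arm with a two-finger parallel gripper is mounted at the origin on the work surface. World frame = base frame: x ahead of the robot, y to its left, z up, the work surface at z = 0. Lengths are in mm, angles in rad, forces in N, time in s.
With the tool pointing down it reaches from about 275 to 1000 mm from the base axis. Payload 8.4 kg.
Tool frame: the origin (TCP) lies on the centre line of the jaws, within the pads' length; the fingertips stand 14 mm ahead of it and the grasp point (between the pads) lies 5 mm behind it; z points along the fingers, y is the line along which they close (so a half turn about z gives the same grasp; the last joint's range is limited). The gripper opens to 85 mm and grips with 20 to 120 N. Pads are 22 mm wide; open, the fingers measure 114 mm over their backs; the gripper's body (76 mm by 85 mm) begins 54 mm behind the grasp point. The pads swing forward as they close: fully open they stand 13 mm farther back than shut.
Start: joints at [-1.211, 0.353, 1.633, -0, 1.155, -0.002], TCP at [221.223, -584.541, 245.281] pointing down, gripper open.
Joint ranges: [-2.63, 2.63], [-0.92, 2.1], [0.06, 2.66], [-1.3, 4.44], [0, 2.69], [-3.02, 3.02]. Speed limits (rad/s): [2.22, 2.22, 2.79, 3.14, 3.14, 3.14].

INTERFACE

Orientations are given as [roll, pitch, yaw] about the fixed x, y, z axes, in that order (R = Rz(yaw) Ry(pitch) Rx(roll)).
In Python, from rig import r gives the robot as it stands.
- The arm moves only by the tool step_arm, never from a script. Its argument "plan" is text: rows parted by semicolons, each of 7 numbers parted by spaces: the turn, a rotation vector about the world's x, y, z in degrees, then the shift along the world's x, y, z in mm, then the closure in counts, from 0 (fully open) to 255 (shut). In form: rx ry rz x y z hand; .... A call has 1 to 8 rows; each row is the pose to reach, as a shift and turn from the pose commanded when the call began; what a row does not reach only later rows make up. A row lasts 1/10 s, in which the tool goes at most 50 mm and 8.59 degrees, less where a joint would pass 70% of its speed; a pose out of reach is approached as far as the arm can. A call with a gripper value outside its range is refused whole. The fingers move at their own pace and stop on an object; "force" is the grip in N (left out, the last holds). Time passes only in rows, so rows that repeat a pose let the fingers close. It gives the time, the measured TCP pose, the force, the opening and the grip force at its end, in the units of the state.
- r.sense(): the state, without advancing time (a new reading comes with each control period).
- r.grab_frame(name): name is "side" or "top" or "wrist"; returns (picture, depth): 420x560x3 uint8, red, green, blue; 420x560 float32, mm along the optical axis (not along the pixel's ray), 0 where there is no reading.
- r.get_calibration(name): a dict with "K" (3x3 intrinsics, pixels), "world_from_camera" (4x4, takes a point from camera to world coordinates). Camera axes: x right, y down, z forward; pixel columns grow to the right and rows downward; lengths in mm; the calibration is good to about 2 mm. A picture is of the moment at which its call begins: read the wrist's pose just before it. get_calibration takes no time and is no camera call; for the wrist camera it gives the pose at the moment of the call.
- r.sign_off(): hands the job in; it is judged then, once.
The state is a dict: "clock": time; "qpos": joint angles; "qvel": joint speeds; "joint_efforts": joint torques, N m; "eef_pos": TCP position; "tcp_rot": TCP orientation; "contact_force": force on the tool from outside, world axes, zero at the start; "wrist_torque": the same for the moment, N m; "opening": opening from 0.0 (shut) to 1.0 (fully open); "grasp_force": force on a finger pad.
Only numpy, scipy, OpenCV 4.12 (cv2) and the standard library are available. Lean on these libraries where they do the work, as an engineer would, in place of code of your own. Each camera call takes 0.05 s, during which the arm holds its last target. There are 200 camera calls.

## Working session

There is one attempt and no reset: what is moved stays moved. The work goes in short steps, Python scripts to look and compute and a tool call to move; the robot and the scene stay as the last step left them, time stands still between calls to the robot, and variables do not carry over. Pictures are saved under pics/ and viewed, at most 14 in all, crops included, and the job is handed in when it is done.

Besides the shell and the picture viewer there is one more tool, called in YAML: its name, and indented under it one key for each argument. step_arm: Moves the arm, as the interface text tells. Its arguments: {"type":"object","properties":{"plan":{"type":"string"},"force":{"type":"number"}},"required":["plan"]}

```bash
mkdir -p pics; ls; python3 - <<'E'
from rig import r
import cv2,numpy as np
s=r.sense();print(s['clock'],s['eef_pos'],s['tcp_rot'],s['opening'])
for n in("top","side"):
    p,d=r.grab_frame(n);c=r.get_calibration(n);cv2.imwrite(f'pics/{n}0.png',p[:,:,::-1]);np.savez(f'{n}0.npz',p=p,d=d,**c);print(n,c)
E
```

```text
pics
0.0 [ 221.03778363 -584.09142096  244.53390813] [-3.14015027e+00  7.72485833e-06  3.61760971e-01] 1.0024953380570554
top {'K': array([[397.67974094,   0.        , 278.68984387],
       [  0.        , 397.67974094, 214.37283457],
       [  0.        ,   0.        ,   1.        ]]), 'world_from_camera': array([[ 2.00005095e-02, -9.87391352e-01,  1.57029606e-01,
         4.44532863e+02],
       [-9.99621325e-01, -1.67798011e-02,  2.18092967e-02,
         4.82369135e+00],
       [-1.88993854e-02, -1.57406340e-01, -9.87353056e-01,
         9.37643295e+02],
       [ 0.00000000e+00,  0.00000000e+00,  0.00000000e+00,
         1.00000000e+00]])}
side {'K': array([[531.82288553,   0.        , 289.05379737],
       [  0.        , 531.82288553, 211.93809679],
       [  0.        ,   0.        ,   1.        ]]), 'world_from_camera': array([[ 9.45313111e-01, -2.41897712e-01,  2.18788984e-01,
         3.25084747e+02],
       [-3.25845371e-01, -7.30055190e-01,  6.00703100e-01,
        -7.47835836e+02],
       [ 1.44193273e-02, -6.39143893e-01, -7.68951992e-01,
         1.00449114e+03],
       [ 0.00000000e+00,  0.00000000e+00,  0.00000000e+00,
         1.00000000e+00]])}
```

View pics/top0.png

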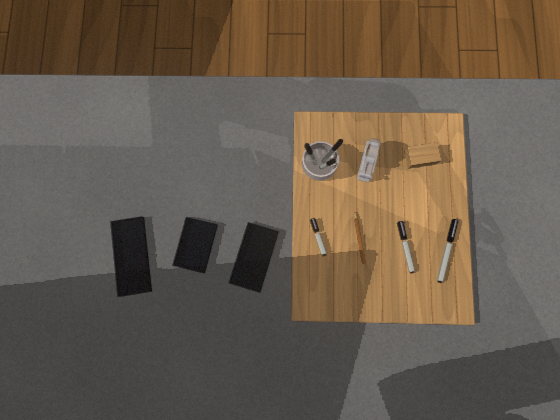

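View pics/side0.png

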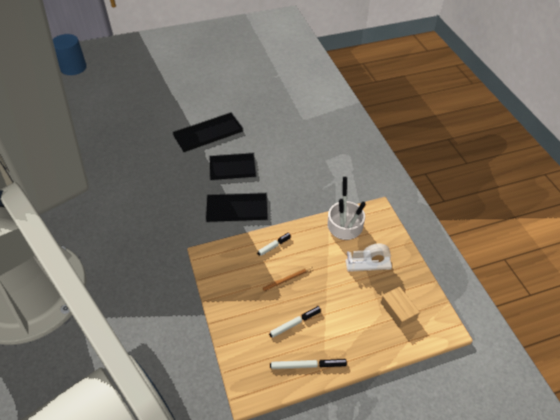

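The top view shows the trays at about (131,256) long, (196,245) short and (254,257) medium. The pens are at (318,237) short, (406,246) medium and (449,250) long, with the pencil at (360,238). I'll measure these.

```bash
cat > h.py <<'E'
import numpy as np,cv2
def cast(uv,K,T,z):
    uv=np.atleast_2d(uv).astype(float)
    d=np.c_[uv,np.ones(len(uv))]@np.linalg.inv(K).T@T[:3,:3].T
    o=T[:3,3]; return o+d*((z-o[2])/d[:,2])[:,None]
def rect(mask,K,T,z):
    """largest blobs' min rectangles on plane z: (centre, long, short, long-axis angle deg)"""
    out=[]
    for c in cv2.findContours(mask.astype(np.uint8),cv2.RETR_EXTERNAL,cv2.CHAIN_APPROX_NONE)[0]:
        if cv2.contourArea(c)<60: continue
        P=cast(c[:,0],K,T,z)[:,:2].astype(np.float32)
        b=cv2.boxPoints(cv2.minAreaRect(P)); e=[b[1]-b[0],b[2]-b[1]]
        l=max(e,key=np.linalg.norm); s=min(e,key=np.linalg.norm)
        out.append((b.mean(0).round(1),round(float(np.linalg.norm(l)),1),round(float(np.linalg.norm(s)),1),round(float(np.degrees(np.arctan2(l[1],l[0]))%180),1),c[:,0].mean(0).round()))
    return out
E
python3 - <<'E'
from h import *
f=np.load('top0.npz');p,K,T=f['p'],f['K'],f['world_from_camera']
hsv=cv2.cvtColor(p,cv2.COLOR_RGB2HSV)
v=hsv[...,2]; m=v<45; m[:,290:]=0;m[:205]=0;m[305:]=0
print('trays');[print(*x) for x in rect(m,K,T,14)]
m=(hsv[...,1]<70)|(v<50); w=np.zeros_like(m);w[205:300,298:465]=1;m&=w
print('pens');[print(*x) for x in rect(m,K,T,31)]
m=v<60;m&=w
print('caps');[print(*x) for x in rect(m,K,T,31)]
print('pencil',cast([[357,212],[364,262]],K,T,22).round(0))
d=f['d'];
for u,vv in [(131,256),(196,245),(254,257),(406,246),(380,300)]:
    q=np.linalg.inv(K)@[u,vv,1]*d[vv,u];print((T[:3,:3]@q+T[:3,3]).round(0))
E
```

```text
trays
[491.6  81.7] 147.1 76.6 164.2 [254. 257.]
[516.7 219. ] 117.6 77.2 167.7 [195. 245.]
[488.4 368.8] 177.1 80.5 10.3 [131. 256.]
pens
[ 487.5 -349.5] 90.6 14.4 163.7 [444. 262.]
[ 498.1 -268.8] 71.2 13.8 12.3 [408. 256.]
[523.2 -71.3] 50.2 12.3 18.6 [320. 243.]
[ 558.1 -256.7] 40.6 11.7 12.3 [402. 230.]
[ 559.3 -371.1] 53.1 12.4 163.7 [452. 230.]
caps
[ 559.1 -370.7] 53.8 14.0 163.7 [451. 231.]
pencil [[ 599. -157.   22.]
 [ 484. -172.   22.]]
[488. 373.   1.]
[517. 220.   1.]
[491.  81.   3.]
[ 521. -264.   33.]
[ 399. -208.   16.]
```

step_arm:
  plan: "0 0 -37 295 226 -75 135;0 0 -37 295 226 -75 135;0 0 -37 295 226 -75 135;0 0 -37 295 226 -75 135;0 0 -37 295 226 -75 135;0 0 -37 295 226 -75 135;0 0 -37 295 226 -75 135;0 0 -37 295 226 -75 135"
  force: 30

```text
clock: 0.9
eef_pos: [517.9, -356.3, 169.3]
tcp_rot: [-3.141, 0.001, -0.283]
contact_force: [-0.1, -0.8, 0.5]
opening: 0.474
grasp_force: 0.0
```

```bash
cat > look.py <<'E'
import sys
from rig import r
from h import *
n=sys.argv[1];cam=sys.argv[2] if len(sys.argv)>2 else 'wrist'
s=r.sense();print(s['clock'],s['eef_pos'].round(1),np.degrees(s['tcp_rot']).round(1),s['opening'],s['contact_force'])
c=r.get_calibration(cam);p,d=r.grab_frame(cam);K,T=c['K'],c['world_from_camera']
cv2.imwrite(f'pics/{n}.png',p[:,:,::-1]);np.savez(f'{n}.npz',p=p,d=d,**c)
hsv=cv2.cvtColor(p,cv2.COLOR_RGB2HSV);m=(hsv[...,1]<70)|(hsv[...,2]<50)
if cam=='wrist':[print(*x) for x in rect(m,K,T,31) if 30<x[1]<170]
E
python3 look.py w1
```

```text
0.9 [ 517.9 -356.3  169.3] [-180.     0.   -16.2] 0.4744829364483763 [-0.13310154 -0.75167024  0.46667345]
[ 490.7 -350.5] 92.2 12.4 164.0 [272. 235.]
[ 560.9 -259.3] 39.8 13.8 12.2 [131. 186.]
[ 562.2 -371.4] 50.8 9.8 163.7 [273. 142.]
```

View pics/w1.png

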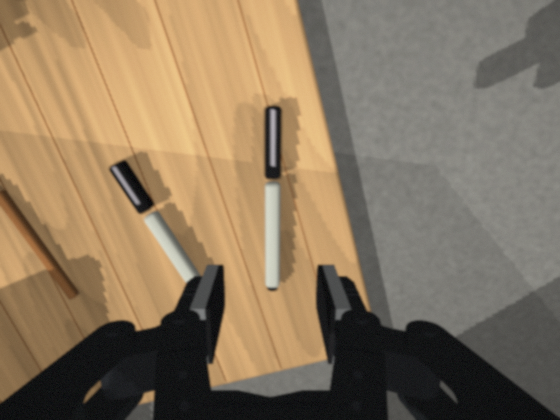

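The wrist view shows the long pen, running from (273,107) to (272,290), centred between the fingers. Its measured centre is (518,-358), so I'll descend and grip.

step_arm:
  plan: "0 0 0 1 0 -50 135;0 0 0 1 0 -95 135;0 0 0 1 0 -120 135;0 0 0 1 0 -135 135;0 0 0 1 0 -135 135;0 0 0 1 0 -135 255;0 0 0 1 0 -135 255;0 0 0 1 0 -135 255"
  force: 30

```text
clock: 1.75
eef_pos: [518.2, -359.4, 37.1]
tcp_rot: [3.141, -0.003, -0.284]
contact_force: [-0.6, 0.8, 4.5]
opening: 0.144
grasp_force: 31.0
```

step_arm:
  plan: "0 0 0 0 0 0 255;0 0 0 0 0 0 255;0 0 0 0 0 20 255;0 0 0 0 0 45 255;0 0 0 0 0 90 255;0 0 0 0 0 116 255"

```text
clock: 2.35
eef_pos: [518.1, -359.2, 154.9]
tcp_rot: [3.14, -0.003, -0.284]
contact_force: [-0.0, 0.2, 0.5]
opening: 0.14
grasp_force: 30.4
```

step_arm:
  plan: "0 0 13 -14 380 0 255;0 0 13 -14 380 0 255;0 0 13 -14 380 0 255;0 0 13 -14 380 0 255;0 0 13 -14 380 0 255;0 0 13 -14 380 0 255;0 0 13 -14 380 0 255;0 0 13 -14 380 0 255"

```text
clock: 3.15
eef_pos: [502.8, 24.4, 152.1]
tcp_rot: [-3.141, -0.001, -0.056]
contact_force: [0.6, 0.2, 0.0]
opening: 0.141
grasp_force: 30.4
```

step_arm:
  plan: "0 0 13.6 -15 348 0 255;0 0 13.6 -15 348 0 255;0 0 13.6 -15 348 0 255;0 0 13.6 -15 348 0 255;0 0 13.6 -15 348 0 255;0 0 13.6 -15 348 0 255;0 0 13.6 -15 348 0 255;0 0 13.6 -15 348 0 255"

```text
clock: 3.95
eef_pos: [488.2, 375.3, 152.3]
tcp_rot: [-3.139, -0.003, 0.184]
contact_force: [-0.5, 0.1, 0.3]
opening: 0.135
grasp_force: 30.4
```

```bash
python3 look.py w2
```

```text
3.95 [488.2 375.3 152.3] [-179.8   -0.2   10.5] 0.13516987287684548 [-0.5324433   0.0781817   0.31678027]
```

View pics/w2.png

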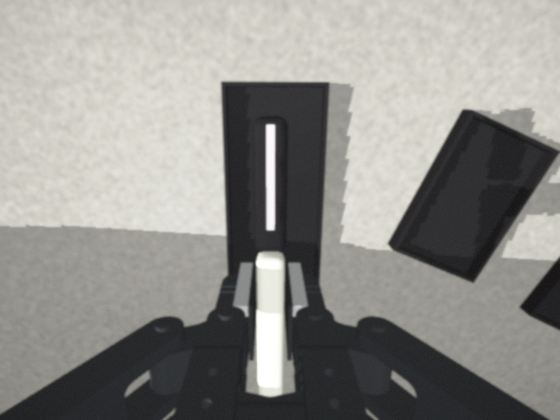

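The pen is held straight, with its clip along column 270, inside the long tray (columns 222–328, far edge at row 82). I'll check the tray's far edge lengthwise.

```bash
python3 - <<'E'
from h import *
f=np.load('w2.npz');K,T=f['K'],f['world_from_camera']
P=cast([[222,82],[328,82]],K,T,14);print(P.round(1));a=np.radians(10.3);print((P.mean(0)[:2]-89*np.array([np.cos(a),np.sin(a)])).round(1))
E
```

```text
[[569.8 424.4  14. ]
 [583.3 351.5  14. ]]
[489. 372.]
```

step_arm:
  plan: "0 0 0 1 1 -50 255;0 0 0 1 1 -95 255;0 0 0 1 1 -115 255;0 0 0 1 1 -125 255;0 0 0 1 1 -129 255;0 0 0 1 1 -129 255;0 0 0 1 1 -129 255;0 0 0 1 1 -130 175"

```text
clock: 4.8
eef_pos: [490.2, 371.0, 22.7]
tcp_rot: [-3.14, -0.002, 0.18]
contact_force: [0.1, 0.3, -0.2]
opening: 0.295
grasp_force: 0.0
```

step_arm:
  plan: "0 0 0 0 0 0 175;0 0 0 0 0 0 175;0 0 0 0 0 10 175;0 0 0 0 0 30 175;0 0 0 0 0 80 135;0 0 0 0 0 130 135;0 0 0 0 0 130 135"

```text
clock: 5.5
eef_pos: [492.6, 373.1, 159.2]
tcp_rot: [-3.136, -0.01, 0.18]
contact_force: [-0.4, -0.4, 0.1]
opening: 0.471
grasp_force: 0.0
```

```bash
python3 look.py w3
```

```text
5.5 [492.6 373.1 159.2] [-179.7   -0.6   10.3] 0.4711282077286505 [-0.40094753 -0.41625304  0.13201773]
```

View pics/w3.png

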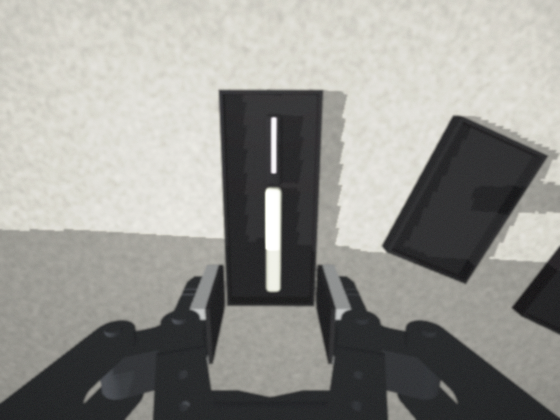

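The long pen lies straight in its tray (column 273, rows 110–292). Next is the medium pen.

step_arm:
  plan: "0 0 1 16 -350 15 135;0 0 1 16 -350 15 135;0 0 1 16 -350 15 135;0 0 1 16 -350 15 135;0 0 1 16 -350 15 135;0 0 1 16 -350 15 135;0 0 1 16 -350 15 135;0 0 1 16 -350 15 135"

```text
clock: 6.35
eef_pos: [504.6, 15.5, 166.0]
tcp_rot: [3.14, 0.001, 0.193]
contact_force: [0.7, 0.4, 0.3]
opening: 0.466
grasp_force: 0.0
```

step_arm:
  plan: "0 0 1 17 -287 0 135;0 0 1 17 -287 0 135;0 0 1 17 -287 0 135;0 0 1 17 -287 0 135;0 0 1 17 -287 0 135;0 0 1 17 -287 0 135;0 0 1 17 -287 0 135;0 0 1 17 -287 0 135"

```text
clock: 7.15
eef_pos: [521.7, -266.4, 165.4]
tcp_rot: [-3.14, 0.001, 0.214]
contact_force: [-0.1, 0.2, 0.0]
opening: 0.474
grasp_force: 0.0
```

```bash
python3 look.py w4
```

```text
7.15 [ 521.7 -266.4  165.4] [-1.799e+02  1.000e-01  1.220e+01] 0.47430624047532605 [-0.09292909  0.1752509   0.03355715]
[ 501.4 -269.1] 72.3 11.6 11.7 [267. 228.]
[ 559.8 -257.1] 40.8 10.4 11.8 [268. 153.]
[525.6 -74.9] 52.9 17.2 17.8 [ 14. 146.]
```

View pics/w4.png

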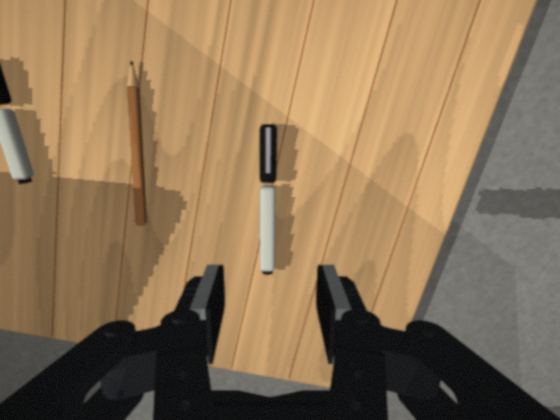

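The medium pen is centred between the fingers at column 267, and its centre is about (523,-265). I'll grip it.

step_arm:
  plan: "0 0 0 1 1 -50 135;0 0 0 1 1 -95 135;0 0 0 1 1 -120 135;0 0 0 1 1 -131 135;0 0 0 1 1 -131 135;0 0 0 1 1 -131 255;0 0 0 1 1 -131 255;0 0 0 1 1 -131 255"

```text
clock: 8.0
eef_pos: [524.4, -265.9, 37.1]
tcp_rot: [3.14, -0.002, 0.215]
contact_force: [0.4, 1.8, 6.4]
opening: 0.136
grasp_force: 30.9
```

step_arm:
  plan: "0 0 0 0 0 0 255;0 0 0 0 0 0 255;0 0 0 0 0 20 255;0 0 0 0 0 45 255;0 0 0 0 0 90 255;0 0 0 0 0 116 255"

```text
clock: 8.6
eef_pos: [524.2, -266.2, 154.9]
tcp_rot: [3.139, -0.003, 0.215]
contact_force: [0.8, 0.0, -0.5]
opening: 0.143
grasp_force: 30.1
```

step_arm:
  plan: "0 0 -28.1 -31 347 0 255;0 0 -28.1 -31 347 0 255;0 0 -28.1 -31 347 0 255;0 0 -28.1 -31 347 0 255;0 0 -28.1 -31 347 0 255;0 0 -28.1 -31 347 0 255;0 0 -28.1 -31 347 0 255;0 0 -28.1 -31 347 0 255"

```text
clock: 9.4
eef_pos: [491.9, 85.8, 152.2]
tcp_rot: [-3.14, -0.001, -0.272]
contact_force: [0.2, -0.8, -0.2]
opening: 0.142
grasp_force: 30.1
```

```bash
python3 look.py w5
```

```text
9.4 [491.9  85.8 152.2] [-1.799e+02 -1.000e-01 -1.560e+01] 0.14227925684540813 [ 0.21145682 -0.76929185 -0.15962029]
[524.7 -67.7] 54.1 14.6 19.2 [478. 105.]
```

View pics/w5.png

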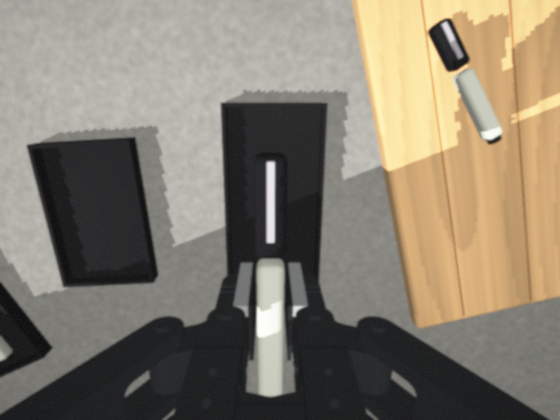

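The medium tray is centred under the pen (columns 221–327, far edge at row 103), which matches the geometry at the long tray. I'll place it.

step_arm:
  plan: "0 0 0 0 0 -50 255;0 0 0 0 0 -95 255;0 0 0 0 0 -115 255;0 0 0 0 0 -125 255;0 0 0 0 0 -129 255;0 0 0 0 0 -129 255;0 0 0 0 0 -129 255;0 0 0 0 0 -130 175"

```text
clock: 10.25
eef_pos: [493.3, 81.4, 22.4]
tcp_rot: [-3.141, -0.002, -0.276]
contact_force: [0.2, -0.4, 0.1]
opening: 0.296
grasp_force: 0.0
```

step_arm:
  plan: "0 0 0 0 0 0 175;0 0 0 0 0 0 175;0 0 0 0 0 10 175;0 0 0 0 0 30 175;0 0 0 0 0 80 135;0 0 0 0 0 130 135;0 0 0 0 0 130 135"

```text
clock: 10.95
eef_pos: [496.1, 82.1, 158.0]
tcp_rot: [-3.137, -0.01, -0.275]
contact_force: [0.4, 0.4, 0.7]
opening: 0.468
grasp_force: 0.0
```

step_arm:
  plan: "0 0 34.4 50 -148 15 135;0 0 34.4 50 -148 15 135;0 0 34.4 50 -148 15 135;0 0 34.4 50 -148 15 135;0 0 34.4 50 -148 15 135;0 0 34.4 50 -148 15 135;0 0 34.4 50 -148 15 135"

```text
clock: 11.65
eef_pos: [541.8, -66.3, 166.3]
tcp_rot: [-3.141, 0.0, 0.324]
contact_force: [0.7, 0.2, 0.4]
opening: 0.471
grasp_force: 0.0
```

```bash
python3 look.py w6
```

```text
11.65 [541.8 -66.3 166.3] [-180.     0.    18.5] 0.47143810685973414 [0.69513296 0.221946   0.38844439]
[525.5 -70.3] 53.7 12.0 18.5 [267. 223.]
[ 703.4 -180.6] 67.0 45.1 165.2 [509.  39.]
[683.3 -79.5] 70.7 17.0 108.5 [357.   9.]
```

View pics/w6.png

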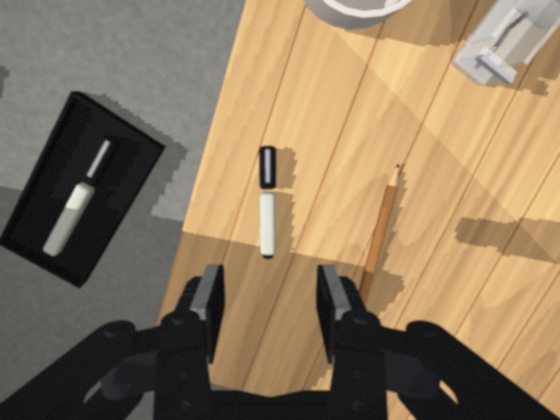

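The medium pen is in its tray. The short pen is centred at column 267, with the pencil about 50 mm to the right, so I'll narrow the opening and grip.

step_arm:
  plan: "0 0 0 1 1 -50 165;0 0 0 1 1 -95 165;0 0 0 1 1 -120 165;0 0 0 1 1 -131 165;0 0 0 1 1 -131 165;0 0 0 1 1 -131 255;0 0 0 1 1 -131 255;0 0 0 1 1 -131 255"

```text
clock: 12.5
eef_pos: [544.2, -65.6, 36.7]
tcp_rot: [3.141, -0.002, 0.325]
contact_force: [-0.6, 0.1, -0.1]
opening: 0.139
grasp_force: 31.3
```

step_arm:
  plan: "0 0 0 0 0 0 255;0 0 0 0 0 0 255;0 0 0 0 0 20 255;0 0 0 0 0 45 255;0 0 0 0 0 90 255;0 0 0 0 0 116 255"

```text
clock: 13.1
eef_pos: [544.2, -65.7, 154.5]
tcp_rot: [3.14, -0.003, 0.325]
contact_force: [1.3, -0.4, -0.7]
opening: 0.138
grasp_force: 31.3
```

step_arm:
  plan: "0 0 -31 -26 283 0 255;0 0 -31 -26 283 0 255;0 0 -31 -26 283 0 255;0 0 -31 -26 283 0 255;0 0 -31 -26 283 0 255;0 0 -31 -26 283 0 255;0 0 -31 -26 283 0 255;0 0 -31 -26 283 0 255"

```text
clock: 13.9
eef_pos: [516.9, 218.6, 151.6]
tcp_rot: [-3.141, -0.0, -0.213]
contact_force: [0.4, -0.1, 0.1]
opening: 0.139
grasp_force: 31.3
```

```bash
python3 look.py w7
```

```text
13.9 [516.9 218.6 151.6] [-180.    -0.   -12.2] 0.13911673686391096 [ 0.36686077 -0.14063466  0.05370891]
```

View pics/w7.png

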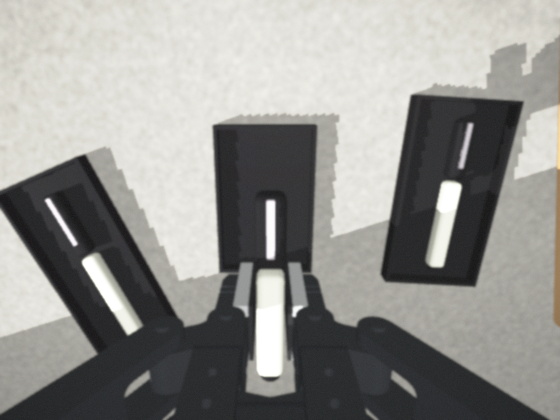

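The short tray (columns 214–317, far edge at row 125) sits under the pen at column 270. I'll place it, lift, move clear and check with the top camera.

step_arm:
  plan: "0 0 0 0 0 -50 255;0 0 0 0 0 -95 255;0 0 0 0 0 -115 255;0 0 0 0 0 -125 255;0 0 0 0 0 -129 255;0 0 0 0 0 -129 255;0 0 0 0 0 -129 255;0 0 0 0 0 -130 175"

```text
clock: 14.75
eef_pos: [518.2, 217.7, 22.6]
tcp_rot: [-3.14, -0.002, -0.216]
contact_force: [-0.3, 0.3, 1.1]
opening: 0.296
grasp_force: 0.0
```

step_arm:
  plan: "0 0 0 0 0 0 175;0 0 0 0 0 0 175;0 0 0 0 0 10 175;0 0 0 0 0 30 175;0 0 0 0 0 80 135;0 0 0 0 0 130 135;0 0 0 0 0 180 135"

```text
clock: 15.45
eef_pos: [516.8, 217.3, 203.9]
tcp_rot: [-3.142, -0.0, -0.216]
contact_force: [1.3, 0.8, -1.0]
opening: 0.476
grasp_force: 0.0
```

step_arm:
  plan: "0 0 0 -90 -190 0 135;0 0 0 -90 -190 0 135;0 0 0 -90 -190 0 135;0 0 0 -90 -190 0 135;0 0 0 -90 -190 0 135;0 0 0 -90 -190 0 135;0 0 0 -90 -190 0 135;0 0 0 -90 -190 0 135"

```text
clock: 16.25
eef_pos: [428.2, 28.5, 201.6]
tcp_rot: [-3.141, -0.001, -0.215]
contact_force: [-0.0, 0.7, 0.6]
opening: 0.474
grasp_force: 0.0
```

step_arm:
  plan: "0 0 0 0 -300 0 135;0 0 0 0 -300 0 135;0 0 0 0 -300 0 135;0 0 0 0 -300 0 135;0 0 0 0 -300 0 135;0 0 0 0 -300 0 135;0 0 0 0 -300 0 135;0 0 0 0 -300 0 135"

```text
clock: 17.05
eef_pos: [427.8, -272.8, 200.8]
tcp_rot: [-3.141, 0.001, -0.217]
contact_force: [0.1, 0.2, -0.9]
opening: 0.472
grasp_force: 0.0
```

```bash
python3 look.py t8 top; python3 - <<'E'
from h import *
f=np.load('t8.npz');p,K,T=f['p'],f['K'],f['world_from_camera']
hsv=cv2.cvtColor(p,cv2.COLOR_RGB2HSV);v=hsv[...,2]
g=np.load('top0.npz')['p'];vg=cv2.cvtColor(g,cv2.COLOR_RGB2HSV)[...,2]
m=(vg<45);m[:,290:]=0;m[:205]=0;m[305:]=0
m=cv2.erode(m.astype(np.uint8),np.ones((5,5)))&(v>90)
print('barrels');[print(*x) for x in rect(m,K,T,16)]
cv2.imwrite('pics/t8c.png',cv2.resize(p[190:320,90:290,::-1],None,fx=4,fy=4))
E
```

```text
17.05 [ 427.8 -272.8  200.8] [-180.     0.   -12.4] 0.4724903943887694 [ 0.1014786   0.22611496 -0.88087015]
barrels
[469.4  86.5] 68.5 11.2 164.4 [251. 266.]
[459.  362.8] 87.2 11.3 10.3 [132. 268.]
[498.3 219.9] 50.1 11.5 167.9 [194. 253.]
```

View pics/t8.png

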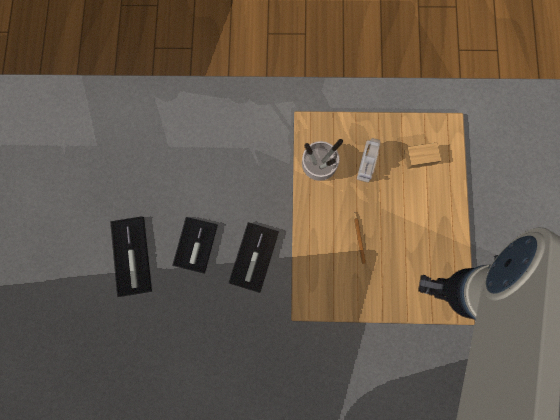

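View pics/t8c.png

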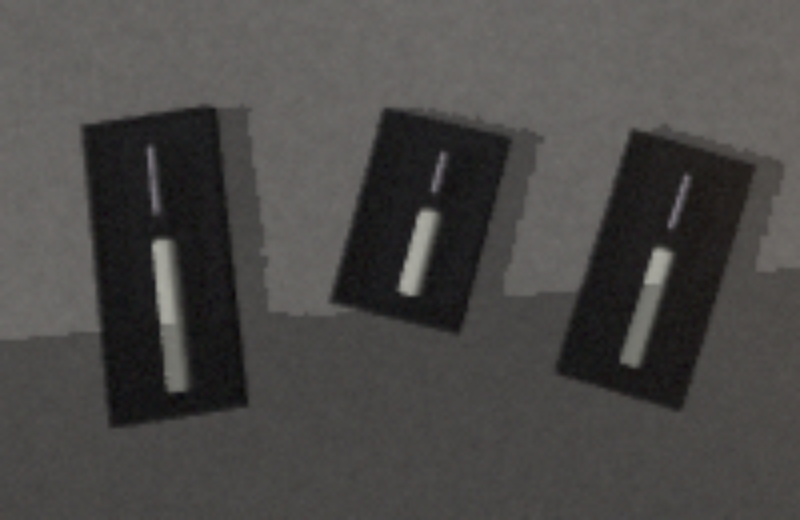

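All three pens lie centred and straight in their own trays, within 3 mm lengthwise and 1°. The pencil and the far objects haven't moved.

```bash
python3 -c "
from rig import r
print(r.sign_off())"
```

```text
the job is handed in; nothing more can be done
None
```

All three fine-liners lie flat and straight in the trays of their own length, the other objects weren't disturbed, and the job was handed in at about 17 s.

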